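# Overhang a plate at the router bed's end for filing

### The job

The blue-filmed plate lying on the router bed is to have its end filed. Push it flat on the bed, with the fingers only touching it and never lifting it, until its long side lies square and flush against the dark fence; then slide it along the fence until its end sticks out about 40 mm past the open end of the bed (the end away from the gantry). Leave the puck, spanner, clamp and file where they are.

Things in the scene. Friction and masses are not known exactly. Their poses are not given: they have to be found in the camera images.
- router: Fixed, level desktop gantry router. Origin: on the bench under the middle of its bed's open end. +y points out past the open end, -y along the bed to the parked gantry (from y = -490 mm on, up to 430 mm high), +x across to the fence. Bed: flat slotted aluminium, 300 mm wide (x +-150 mm), 700 mm long (y 0 to -700 mm), top 100 mm above the bench; slots along y, 8 mm wide.
- fence_face (a point): Point on the fence's straight face, at bed height, at the open end of the bed; 70 mm to +x of the router's origin. The fence is a dark bar 20 x 20 mm in section, fixed on the bed along the router's y, 400 mm long from the open end; the face looks to the router's -x, to the plate. Bolt heads stand 5 mm above its top.
- plate: Loose aluminium plate with blue film on top, 90 mm (its x) by 160 mm (its y) by 6 mm thick, 0.2 to 0.3 kg, sliding on the bed with a friction coefficient of about 0.4 (a push of 0.6 to 1.5 N), lying on the -x side of the fence. Origin: centre of its underside. Its +y end points roughly to the open end of the bed, its +x long side roughly to the fence.
- plate_end (a point): Middle of the plate's +y end face, half way up its thickness (80 mm from the plate's centre along its y): the end that is to stick out.
- puck: Loose round tool-setter block, 42 mm across, 26 mm high with a brass top, standing on the bed. Origin: centre of its underside.
- spanner: Loose steel spanner, 150 mm long, lying flat on the bed between the plate and the gantry, roughly across the bed. Origin: on its underside near its middle; its length lies along its x.
- clamp: Loose steel hold-down clamp with a red knob, 90 mm long (its y), 26 mm wide, 52 mm high, standing on the bed behind the fence. Origin: centre of its underside.
- file: Loose hand file with orange handle, 300 mm long (its y, handle to +y), lying on the bench beyond the open end of the bed, lower than 25 mm. Origin: at bench height, near its middle: 150 mm from either end.
Not all that is in view belongs to the job. Several things have the shape of the plate; the one meant has the colours described above.

How it is judged (in metres and radians):
On the way:
1. the plate lies flush against the fence before its end passes the end of the bed (x of plate in the frame of router above 0.0215 m and angle between the y axis of plate and the y axis of router, either way round below 0.02 rad and y of plate_end in the frame of router below 0.01 m), for 0.1 s.
At the end, for the whole second after the job is handed in: The plate lies flat and at rest on the bed, its end 30 to 50 mm past the open end of the bed, its long side within 3.5 mm of the fence and parallel to it within 0.02 rad (y of plate_end in the frame of router between 0.03 and 0.05 m and x of plate in the frame of router above 0.0215 m and angle between the y axis of plate and the y axis of router, either way round below 0.02 rad and z of plate in the frame of router between 0.097 and 0.103 m and angle between plate's own z axis and vertical below 0.03 rad and linear speed of plate below 0.01 m/s); the robot touches nothing.
It fails at once if the plate is lifted or tipped (z of plate in the frame of router above 0.106 m or angle between plate's own z axis and vertical above 0.08 rad).
It fails at once if the plate strays more than 15 mm from the fence while its end is past the end of the bed (y of plate_end in the frame of router above 0.01 m and x of plate in the frame of router below 0.01 m).
It fails at once if the puck, spanner, clamp or file is moved more than 15 mm (distance of any of puck, spanner, clamp, file from where it was at the start of the episode above 0.015 m).
It also fails if it takes over 69 s, if anything falls off the work surface, if the arm or the gripper's body presses on something with over 40 N, if the wrist force passes 120 N, or if a joint passes its speed limit or range.

### The arm

A 6-joint arm with a two-finger parallel gripper is mounted at the origin on the work surface. World frame = base frame: x ahead of the robot, y to its left, z up, the work surface at z = 0. Lengths are in mm, angles in degrees, forces in N, time in s.
With the tool pointing down it reaches from about 400 to 925 mm from the base axis. Payload 12.5 kg.
Tool frame: the origin (TCP) lies midway between the tips of the shut fingers; the grasp point (between the pads) lies 19 mm behind it; z points along the fingers, x is the direction in which the jaws open and shut, and the axes are right-handed (so a half turn about z gives the same grasp; the last joint's range is limited). The gripper opens to 95 mm and grips with 3 to 60 N. Pads are 20 mm wide; open, the fingers measure 119 mm over their backs; the gripper's body (75 mm by 180 mm) begins 59 mm behind the grasp point.
Start: joints at [65.397, 28.126, 89.318, -0, 62.55, -6.05], TCP at [198.841, 592.545, 214.661] pointing down, gripper open.
Joint ranges: [-177.58, 177.58], [-47.91, 125.51], [2.72, 160], [-65.01, 245.01], [3.68, 167.84], [-153.87, 153.87]. Speed limits (degrees/s): [127.2, 127.2, 159.86, 180, 180, 180].

### API

Orientations are given as [roll, pitch, yaw] about the fixed x, y, z axes, in that order (R = Rz(yaw) Ry(pitch) Rx(roll)).
In Python, from workcell import arm gives the robot as it stands.
- The arm moves only by the tool step_arm, never from a script. Its argument "rows" is one flat list of numbers, 5 for each row, row after row: the finger opening in mm, from 0 to 95.1, then the shift along the tool's x, y, z in mm, then the turn about the tool's z in rad. A call has exactly 5 rows; each row is the pose to reach, as a shift and turn from the pose measured when the call began, along the tool's axes at that moment; what a row does not reach only later rows make up. A row lasts 1/10 s, in which the tool goes at most 50 mm and 8.59 degrees, less where a joint would pass 70% of its speed; a pose out of reach is approached as far as the arm can. A call with a gripper value outside its range is refused whole. The fingers move at their own pace and stop on an object; "grip_force" is the grip in N (left out, the last holds). Time passes only in rows, so rows that repeat a pose let the fingers close, or fill a call up. It gives the time, the measured TCP pose, the force and the opening at its end, in the units of the state.
- arm.sense(): the state, without advancing time (a new reading comes with each control period).
- arm.capture(name): name is "side" or "top" or "wrist"; returns a dict with "img" (400x640x3 uint8, red, green, blue), "depth" (400x640 float32, mm along the optical axis (not along the pixel's ray), 0 where there is no reading), "intrinsics" (3x3 intrinsics, pixels), "R" (3x3) and "t" (3): a world point X has camera coordinates R X + t. Camera axes: x right, y down, z forward; pixel columns grow to the right and rows downward; lengths in mm; the calibration is good to about 2 mm. A picture is of the moment at which its call begins.
- arm.finish_job(): hands the job in, once; it reports no verdict.
Trained networks look in the newest picture that a camera, given by its name, has taken for a name from the list of things; names that differ only in an ending like _2 or _b are one class to them, and where a whole thing is asked for, a point or a joint stands for the part that bears it (a point fixed in the world has none). Each returns a list of dicts, best first, with "score" (0 to 1); they miss things now and then, are a little off and sometimes report something else, mostly with a low value. They report only what shows in the picture. A call takes as long as a camera call. They do not tell look-alikes from the thing itself.
- arm.spot_in(camera, query): "location" ([row, column] in pixels, amid what is visible of it).
- arm.masks_of(camera, query): "region" (400x640 bool, what is visible of it) and "location" ([row, column] in pixels, amid what is visible of it).
The state is a dict: "t": time; "qpos": joint angles; "qd": joint speeds; "tau": joint torques, N m; "ee_pos": TCP position; "eef_rot": TCP orientation; "wrist_force": force on the tool from outside, world axes, zero at the start; "torque": the same for the moment, N m; "grip_width": finger opening in mm.
Only numpy, scipy, OpenCV 4.12 (cv2) and the standard library are available. Lean on these libraries where they do the work, as an engineer would, in place of code of your own. Each camera call takes 0.05 s, during which the arm holds its last target. There are 200 camera calls.

## Working session

There is one attempt and no reset: what is moved stays moved. The work goes in short steps, Python scripts to look and compute and a tool call to move; the robot and the scene stay as the last step left them, time stands still between calls to the robot, and variables do not carry over. Pictures are saved under pics/ and viewed, about 8 in all and at most 12, crops included, and the job is handed in when it is done.

Besides the shell and the picture viewer there is one more tool, called after "Emit:" by a JSON object that holds its "op" and its "data", one argument or row to a line. step_arm: Moves the arm, as the interface text tells. Its arguments: {"type":"object","properties":{"rows":{"type":"array","items":{"type":"number"}},"grip_force":{"type":"number"}},"required":["rows"]}

```bash
mkdir -p pics; python3 - <<'E'
from workcell import arm
import cv2,numpy as np
s=arm.sense();print({k:np.round(v,3).tolist() for k,v in s.items() if k in('t','ee_pos','eef_rot','wrist_force','grip_width')})
ims=[]
for n in("top","side","wrist"):
    c=arm.capture(n);np.savez(f"{n}0.npz",**c);ims.append(c['img'][:,:,::-1])
    for q in("plate","puck","spanner","clamp","file","router"):
        for r in arm.masks_of(n,q)[:3]:print(n,q,round(r['score'],2),np.round(r['location']),r['region'].sum())
    print(n,np.round(-c['R'].T@c['t']),np.round(c['R'],2).tolist())
cv2.imwrite("pics/a.png",ims[0]);cv2.imwrite("pics/b.png",ims[1])
E
```

```text
{'t': 0.0, 'ee_pos': [198.735, 592.299, 214.045], 'eef_rot': [-179.992, 0.065, 71.446], 'wrist_force': [-0.296, 0.728, -0.398], 'grip_width': 95.049}
top plate 0.92 [213. 342.] 2029
top plate 0.88 [153. 211.] 1736
top plate 0.79 [111. 346.] 1589
top puck 0.58 [241. 421.] 207
top spanner 0.92 [224. 454.] 422
top clamp 0.77 [163. 359.] 404
top file 0.68 [201. 207.] 800
top router 0.92 [219. 479.] 37107
top [ 371.   27. 1240.] [[0.03, -1.0, 0.02], [-0.99, -0.03, -0.16], [0.16, -0.01, -0.99]]
side plate 0.97 [212. 331.] 1246
side plate 0.94 [156. 338.] 707
side plate 0.89 [205. 426.] 389
side puck 0.64 [270. 342.] 264
side clamp 0.92 [204. 382.] 352
side file 0.88 [164. 299.] 314
side file 0.71 [214. 332.] 1230
side file 0.38 [270. 340.] 277
side router 0.85 [292. 396.] 37375
side [  107. -1019.  1010.] [[0.92, -0.38, 0.0], [-0.24, -0.59, -0.77], [0.3, 0.71, -0.63]]
wrist [118. 618. 385.] [[0.32, 0.95, 0.0], [0.9, -0.31, 0.3], [0.28, -0.09, -0.95]]
```

View pics/a.png

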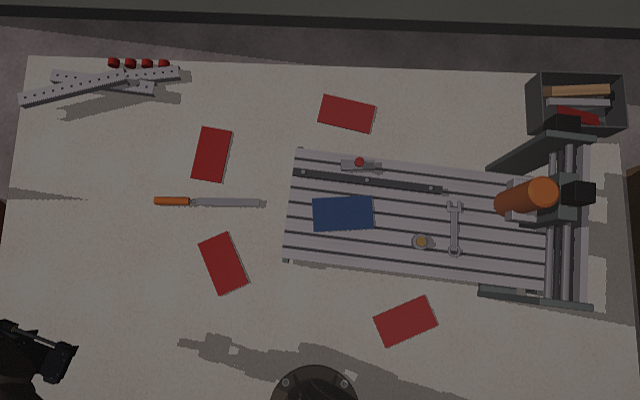

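View pics/b.png

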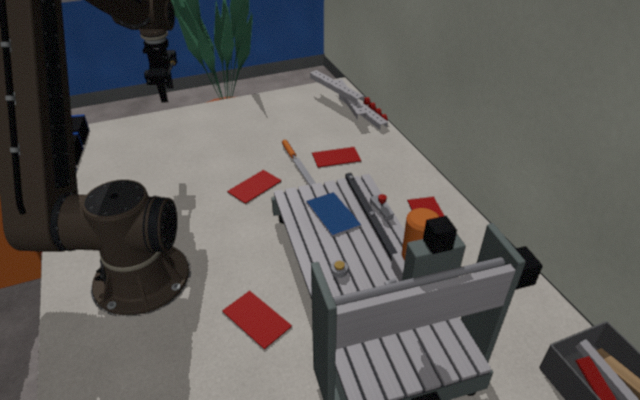

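The top view shows the blue plate at about (213,342), with the fence above it toward world +x and the open end to the left toward world +y. The puck is at (241,421) and the spanner at (224,454). The red plates are look-alikes. Next I'll measure the poses.

```bash
cat > h.py <<'E'
import numpy as np,cv2
def cloud(c):
    K,d=c['intrinsics'],c['depth'];v,u=np.mgrid[:400,:640]
    P=np.stack([(u-K[0,2])*d/K[0,0],(v-K[1,2])*d/K[1,1],d],-1)
    W=(P-c['t'])@c['R'];W[d<=0]=np.nan;return W
def onplane(c,uv,z):
    uv=np.atleast_2d(uv).astype(float);r=np.c_[uv,np.ones(len(uv))]@np.linalg.inv(c['intrinsics']).T@c['R'];o=-c['R'].T@c['t']
    return o+r*((z-o[2])/r[:,2])[:,None]
def plate(c,z=106):
    i=c['img'].astype(int);m=((i[...,2]>i[...,0]*1.6)&(i[...,2]>i[...,1]*1.3)).astype(np.uint8)
    n,l,s,_=cv2.connectedComponentsWithStats(m)
    W=cloud(c)
    for k in np.argsort(-s[1:,4])[:4]+1:
        mm=l==k;zz=np.nanmedian(W[mm][:,2])
        if 90<zz<125 and mm.sum()>80:
            v,u=np.nonzero(mm);p=onplane(c,np.c_[u,v],z)[:,:2]
            r=cv2.minAreaRect(p.astype(np.float32));b=cv2.boxPoints(r)
            a=np.array(max([b[1]-b[0],b[2]-b[1]],key=np.linalg.norm));a*=np.sign(a[1])
            return dict(z=zz,n=mm.sum(),c=np.array(r[0]),size=r[1],ang=np.degrees(np.arctan2(a[1],a[0])),box=b)
E
python3 - <<'E'
from h import *
np.set_printoptions(precision=1,suppress=True)
for n in("top","side"):
    c=dict(np.load(n+"0.npz"));print(n,plate(c))
    W=cloud(c)
    x,y,z=W[...,0],W[...,1],W[...,2]
    roi=(x>150)&(x<900)&(y>-700)&(y<350)
    bed=roi&(z>94)&(z<104);f=roi&(z>113)&(z<125)
    for nm,m in(("bed",bed),("fence",f)):
        k,l,s,_=cv2.connectedComponentsWithStats(cv2.morphologyEx(m.astype(np.uint8),cv2.MORPH_CLOSE,np.ones((5,5))) if nm=="bed" else m.astype(np.uint8))
        for j in np.argsort(-s[1:,4])[:2]+1:
            q=(l==j)&m;p=W[q];r=cv2.minAreaRect(p[:,:2].astype(np.float32));print(nm,q.sum(),np.median(p[:,2]),r,cv2.boxPoints(r).tolist())
    o=roi&(z>111)&(z<160)
    k,l,s,_=cv2.connectedComponentsWithStats(o.astype(np.uint8))
    for j in range(1,k):
        if s[j,4]>15:p=W[l==j];print("obj",s[j,4],p.mean(0),p.min(0),p.max(0))
E
```

```text
top {'z': np.float64(106.98814294856267), 'n': np.int64(1938), 'c': array([529.9, -59.8]), 'size': (88.09432983398438, 158.1361541748047), 'ang': np.float32(94.922615), 'box': array([[ 479.3,   15.2],
       [ 492.8, -142.3],
       [ 580.6, -134.8],
       [ 567. ,   22.8]], dtype=float32)}
bed 17983 100.4451133562716 ((526.53125, -259.1731262207031), (694.4111938476562, 301.2610778808594), 84.5373764038086) [[343.5320739746094, -590.46240234375], [643.4249267578125, -619.141357421875], [709.5303955078125, 72.11614990234375], [409.6375732421875, 100.79510498046875]]
bed 53 99.24899094247877 ((672.0174560546875, -523.2108154296875), (106.02529907226562, 13.487438201904297), 77.24279022216797) [[653.7339477539062, -573.4256591796875], [666.8884887695312, -576.4039306640625], [690.3009643554688, -472.9959716796875], [677.1464233398438, -470.0177001953125]]
fence 1133 120.52308270924429 ((619.319091796875, -121.61982727050781), (397.6918029785156, 22.083703994750977), 84.52387237548828) [[589.3515625, -318.5044860839844], [611.33447265625, -320.6119384765625], [649.28662109375, 75.26483
[... 1856 characters left out ...]
8046875, 79.1563720703125]]
fence 194 117.4898668740344 ((658.9768676757812, -98.61405944824219), (27.92388343811035, 96.86585998535156), 2.565927028656006) [[642.8606567382812, -50.85475158691406], [647.1972045898438, -147.6234893798828], [675.0930786132812, -146.3733673095703], [670.7565307617188, -49.60462951660156]]
obj 713 [ 616.  -119.   117.8] [ 591.6 -283.7  111.2] [643.3  78.2 125. ]
obj 286 [ 657.1 -103.6  124.7] [ 643.9 -146.6  111. ] [674.7 -50.3 153.6]
obj 193 [ 456.6 -267.5  118.8] [ 437.6 -283.9  111.4] [ 479.1 -241.5  128. ]
obj 433 [ 667.6 -554.9  134.3] [ 662.1 -584.3  111.2] [ 679.9 -503.   160. ]
obj 302 [ 314.8 -513.5  136.1] [ 309.4 -550.5  111.2] [ 323.2 -440.7  159.5]
```

Emit:
{"op": "step_arm", "data": {
  "rows": [70,-235,375,0,-0.228,70,-235,375,0,-0.228,70,-235,375,0,-0.228,70,-235,375,0,-0.228,70,-235,375,0,-0.228]
}}

```text
t: 1.55
ee_pos: [357.7, 398.6, 214.9]
eef_rot: [180.0, -0.0, 84.5]
wrist_force: [0.9, 0.5, -0.4]
grip_width: 70.7
```

Emit:
{"op": "step_arm", "data": {
  "rows": [70,-439,131,0,0,70,-439,131,0,0,70,-439,131,0,0,70,-439,131,0,0,70,-439,131,0,0]
}}

```text
t: 2.05
ee_pos: [405.5, 153.1, 215.0]
eef_rot: [179.9, -0.0, 84.6]
wrist_force: [1.8, -0.2, 0.4]
grip_width: 70.0
```

Emit:
{"op": "step_arm", "data": {
  "rows": [70,-199,60,0,0,70,-199,60,0,0,70,-199,60,0,0,70,-199,60,0,0,70,-199,60,0,0]
}}

```text
t: 2.55
ee_pos: [447.1, -54.7, 215.0]
eef_rot: [179.9, 0.0, 84.3]
wrist_force: [-0.1, 1.1, 0.1]
grip_width: 70.0
```

```bash
python3 - <<'E'
from workcell import arm
from h import *
np.set_printoptions(precision=1,suppress=True)
c=arm.capture("wrist");np.savez("wrist1.npz",**c);cv2.imwrite("pics/c.png",c['img'][:,:,::-1]);print(plate(c),arm.sense()['ee_pos'],-c['R'].T@c['t'])
E
```

```text
{'z': np.float64(106.51445648496428), 'n': np.int64(8147), 'c': array([512.4, -58.9]), 'size': (148.282470703125, 81.84176635742188), 'ang': np.float32(84.21273), 'box': array([[ 464.3, -128.5],
       [ 545.7, -136.8],
       [ 560.6,   10.8],
       [ 479.2,   19. ]], dtype=float32)} [446.9 -53.8 214.9] [362.1 -47.7 385.2]
```

View pics/c.png

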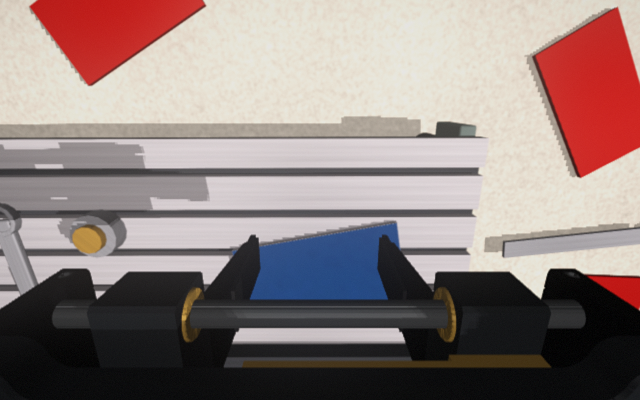

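The wrist view shows the plate's near edge from (250,247) to (397,223), the bed's open-end corner at (487,137), and clear bed under the fingers. I'll check that corner and the bed depth.

```bash
python3 - <<'E'
from h import *
np.set_printoptions(precision=1,suppress=True)
c=dict(np.load("wrist1.npz"));print(onplane(c,[(487,137),(475,200),(300,137)],100),onplane(c,[(397,223),(262,245)],106))
W=cloud(c);print(W[155,150:450:50],W[235,420],W[230,330])
O=np.array([559.6,86.5]);ex=np.array([.9954,-.0953]);ey=np.array([.0953,.9954])
for p in onplane(c,[(487,137),(397,223)],100):print((p[:2]-O)@ex,(p[:2]-O)@ey)
E
```

```text
[[406.7  97.8 100. ]
 [464.5  90.  100. ]
 [390.2 -66.5 100. ]] [[ 477.8   15.2  106. ]
 [ 487.5 -114.5  106. ]]
[[ 392.5 -202.2  100.2]
 [ 396.9 -157.3  101.1]
 [ 401.5 -113.   100.2]
 [ 405.7  -68.3  101.9]
 [ 410.4  -23.8  100.4]
 [ 415.    20.9  100. ]] [494.3  38.  101.5] [480.9 -48.1 100.3]
-153.23992408639577 -3.3061076749930405
-72.27630234045618 -77.18084777173841
```

Emit:
{"op": "step_arm", "data": {
  "rows": [70,0,0,40,0,70,0,0,75,0,70,0,0,95,0,70,0,0,105,0,70,0,0,110,0]
}}

```text
t: 3.1
ee_pos: [447.0, -53.0, 104.5]
eef_rot: [180.0, -0.0, 84.4]
wrist_force: [-0.3, -0.0, 0.4]
grip_width: 70.1
```

Emit:
{"op": "step_arm", "data": {
  "rows": [70,0,0,0.5,0,70,0,0,1,0,70,0,0,1.5,0,70,0,0,2,0,70,0,0,2,0]
}}

```text
t: 3.6
ee_pos: [447.0, -53.0, 102.7]
eef_rot: [179.9, -0.0, 84.4]
wrist_force: [0.2, -0.3, 0.4]
grip_width: 69.9
```

Emit:
{"op": "step_arm", "data": {
  "rows": [70,0,5,0,0,70,0,10,0,0,70,0,15,0,0,70,0,20,0,0,70,0,25,0,0]
}}

```text
t: 4.1
ee_pos: [472.3, -55.4, 102.7]
eef_rot: [179.9, -0.0, 84.4]
wrist_force: [-1.1, 0.3, -0.0]
grip_width: 70.1
```

Emit:
{"op": "step_arm", "data": {
  "rows": [70,0,4,0,0,70,0,8,0,0,70,0,12,0,0,70,0,16,0,0,70,0,20,0,0]
}}

```text
t: 4.6
ee_pos: [492.5, -57.4, 102.7]
eef_rot: [180.0, -0.0, 84.4]
wrist_force: [-0.1, -0.2, -0.9]
grip_width: 70.0
```

```bash
cat >> h.py <<'E'
O=np.array([559.6,86.5]);ex=np.array([.9954,-.0953]);ey=np.array([.0953,.9954])
def rt(p):return np.array([(p[:2]-O)@ex,(p[:2]-O)@ey])
def look(arm,names=("top","side")):
    for n in names:
        c=arm.capture(n);r=plate(c)
        if r:print(n,"n",r['n'],"size",np.round(r['size']),"router xy",np.round(rt(r['c']),1),"ang",round(float(r['ang'])-84.53,2))
        cv2.imwrite("pics/_%s.png"%n,c['img'][:,:,::-1])
    s=arm.sense();print("tcp",np.round(rt(s['ee_pos']),1),np.round(s['ee_pos'],1),np.round(s['wrist_force'],1),s['t'])
E
python3 -c "
from workcell import arm
from h import *
look(arm)"
```

```text
top n 82 size [16. 46.] router xy [ 24.6 -81.8] ang 77.68
side n 834 size [155.  95.] router xy [  -1.7 -160.5] ang 0.58
tcp [ -52.8 -149.7] [492.8 -57.5 102.7] [ 0.   0.3 -0.5] 4.7
```

Emit:
{"op": "step_arm", "data": {
  "rows": [70,0,4,0,0,70,0,8,0,0,70,0,12,0,0,70,0,15,0,0,70,0,18,0,0]
}}

```text
t: 5.2
ee_pos: [510.9, -59.3, 102.7]
eef_rot: [179.9, -0.0, 84.4]
wrist_force: [-0.2, 0.1, 0.4]
grip_width: 69.9
```

Emit:
{"op": "step_arm", "data": {
  "rows": [70,0,1,0,0,70,0,2,0,0,70,0,3,0,0,70,0,3.5,0,0,70,0,4,0,0]
}}

```text
t: 5.7
ee_pos: [511.5, -59.3, 102.4]
eef_rot: [-179.6, -0.0, 84.4]
wrist_force: [-19.3, -1.9, 11.4]
grip_width: 70.1
```

Emit:
{"op": "step_arm", "data": {
  "rows": [70,0,-3,0,0,70,0,-6,0,0,70,0,-10,0,0,70,0,-15,0,0,70,0,-15,0,0]
}}

```text
t: 6.2
ee_pos: [496.1, -57.7, 102.6]
eef_rot: [-179.6, -0.0, 84.4]
wrist_force: [-0.6, -0.2, -0.2]
grip_width: 70.1
```

Emit:
{"op": "step_arm", "data": {
  "rows": [70,0,0,-30,0,70,0,-50,-80,0,70,0,-100,-80,0,70,-100,-100,-80,0,70,-100,-100,-80,0]
}}

```text
t: 6.7
ee_pos: [387.0, -146.6, 184.1]
eef_rot: [-179.8, 0.0, 84.6]
wrist_force: [1.3, 0.2, -0.1]
grip_width: 70.2
```

```bash
python3 -c "
from workcell import arm
from h import *
look(arm)
a=cv2.imread('pics/_top.png')[120:320,250:480];b=cv2.imread('pics/_side.png')[130:330,250:480]
cv2.imwrite('pics/d.png',cv2.resize(np.hstack([a,b]),(800,348),interpolation=2))"
```

```text
top n 1929 size [158.  88.] router xy [  23.6 -157.4] ang 0.11
side n 1187 size [158.  90.] router xy [  22.6 -158.6] ang 0.15
tcp [-149.2 -252.6] [ 387.  -150.7  183.8] [ 0.6 -0.  -0.4] 6.8
```

View pics/d.png

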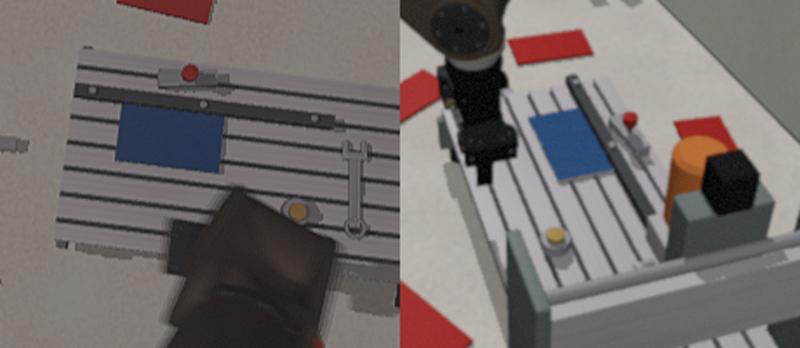

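Emit:
{"op": "step_arm", "data": {
  "rows": [40,-12,45,0,0.15,40,-12,90,0,0.3,40,-12,130,0,0.45,40,-12,162,0,0.6,40,-12,162,0,0.74]
}}

```text
t: 7.3
ee_pos: [550.2, -179.0, 182.3]
eef_rot: [-179.9, 0.2, 41.4]
wrist_force: [-1.7, 0.7, 0.0]
grip_width: 41.0
```

Emit:
{"op": "step_arm", "data": {
  "rows": [40,0,0,0,0.15,40,0,0,0,0.3,40,0,0,0,0.45,40,0,0,0,0.6,40,0,0,0,0.74]
}}

```text
t: 7.8
ee_pos: [550.5, -178.3, 182.1]
eef_rot: [180.0, 0.2, -1.3]
wrist_force: [0.2, -0.2, -0.2]
grip_width: 40.2
```

Emit:
{"op": "step_arm", "data": {
  "rows": [40,-3,0,30,0.073,40,-3,0,55,0.073,40,-3,0,70,0.073,40,-3,0,77,0.073,40,-3,0,79.3,0.073]
}}

```text
t: 8.3
ee_pos: [547.2, -177.8, 102.2]
eef_rot: [180.0, 0.3, -5.5]
wrist_force: [-0.9, -0.1, 0.2]
grip_width: 40.1
```

```bash
python3 -c "
from workcell import arm
from h import *
look(arm,('side',))
print(arm.sense()['eef_rot'])"
```

```text
tcp [  13.  -264.4] [ 547.3 -178.   102.5] [-0.2  0.3  0.7] 8.35
[179.97104502   0.2271965   -5.48054538]
```

Emit:
{"op": "step_arm", "data": {
  "rows": [40,0,-5,0,0,40,0,-10,0,0,40,0,-15,0,0,40,0,-20,0,0,40,0.5,-25,0,0]
}}

```text
t: 8.85
ee_pos: [550.3, -152.7, 102.8]
eef_rot: [180.0, 0.2, -5.5]
wrist_force: [-1.1, -1.4, 0.8]
grip_width: 40.2
```

Emit:
{"op": "step_arm", "data": {
  "rows": [40,0.3,-5,0,0,40,0.6,-10,0,0,40,0.9,-15,0,0,40,1.2,-20,0,0,40,1.5,-25,0,0]
}}

```text
t: 9.35
ee_pos: [554.2, -127.5, 102.7]
eef_rot: [180.0, 0.2, -5.5]
wrist_force: [-0.7, -1.0, -1.2]
grip_width: 39.5
```

```bash
python3 -c "
from workcell import arm
from h import *
look(arm)"
```

```text
top n 1402 size [119.  88.] router xy [  23.7 -103.3] ang -0.08
side n 186 size [65. 38.] router xy [  27.6 -175.4] ang -19.85
tcp [  15.1 -213.3] [ 554.3 -127.3  102.8] [ 0.2 -0.1 -0.1] 9.45
```

Emit:
{"op": "step_arm", "data": {
  "rows": [40,0.3,-5,0,0,40,0.6,-10,0,0,40,0.9,-15,0,0,40,1.2,-20,0,0,40,1.5,-25,0,0]
}}

```text
t: 9.95
ee_pos: [558.2, -102.1, 102.7]
eef_rot: [180.0, 0.2, -5.4]
wrist_force: [-0.9, -1.5, 0.1]
grip_width: 39.7
```

Emit:
{"op": "step_arm", "data": {
  "rows": [40,0.2,-4,0,0,40,0.4,-8,0,0,40,0.6,-12,0,0,40,0.8,-16,0,0,40,1,-20,0,0]
}}

```text
t: 10.45
ee_pos: [561.1, -82.0, 102.7]
eef_rot: [180.0, 0.2, -5.4]
wrist_force: [-1.2, -1.3, 0.2]
grip_width: 40.1
```

```bash
python3 -c "
from workcell import arm
from h import *
look(arm)"
```

```text
top n 1281 size [108.  88.] router xy [ 23.7 -52.1] ang 0.12
side n 307 size [59. 83.] router xy [  19.5 -127.3] ang 91.26
tcp [  17.7 -167.3] [561.2 -81.7 102.8] [ 0.1  0.1 -0.1] 10.55
```

Emit:
{"op": "step_arm", "data": {
  "rows": [40,0.2,-4,0,0,40,0.4,-8,0,0,40,0.6,-12,0,0,40,0.8,-16,0,0,40,1,-20,0,0]
}}

```text
t: 11.05
ee_pos: [564.1, -61.6, 102.7]
eef_rot: [180.0, 0.2, -5.4]
wrist_force: [0.1, -0.7, 0.2]
grip_width: 40.0
```

Emit:
{"op": "step_arm", "data": {
  "rows": [40,0.2,-4,0,0,40,0.4,-8,0,0,40,0.6,-12,0,0,40,0.8,-15,0,0,40,0.8,-17,0,0]
}}

```text
t: 11.55
ee_pos: [566.6, -44.4, 102.7]
eef_rot: [180.0, 0.2, -5.4]
wrist_force: [-0.8, -1.3, -0.2]
grip_width: 39.7
```

Emit:
{"op": "step_arm", "data": {
  "rows": [40,0,5,0,0,40,0,10,0,0,40,0,20,0,0,40,0,20,-40,0,40,0,20,-80,0]
}}

```text
t: 12.05
ee_pos: [564.4, -65.4, 183.0]
eef_rot: [180.0, 0.3, -5.5]
wrist_force: [0.7, -0.4, 0.7]
grip_width: 40.5
```

Emit:
{"op": "step_arm", "data": {
  "rows": [40,-40,30,-20,0,40,-80,60,-20,0,40,-120,80,-20,0,40,-160,80,-20,0,40,-170,80,-20,0]
}}

```text
t: 12.55
ee_pos: [384.2, -129.1, 204.1]
eef_rot: [-180.0, 0.4, -5.6]
wrist_force: [0.0, -0.1, 0.3]
grip_width: 40.1
```

```bash
python3 -c "
from workcell import arm
from h import *
look(arm)
a=cv2.imread('pics/_top.png')[120:320,220:450];b=cv2.imread('pics/_side.png')[130:330,250:480]
cv2.imwrite('pics/e.png',cv2.resize(np.hstack([a,b]),(800,348),interpolation=2))"
```

```text
top n 1920 size [158.  88.] router xy [ 23.7 -38.3] ang 0.11
side n 800 size [152.  90.] router xy [ 23.1 -43.1] ang 0.71
tcp [-151.2 -231.4] [ 387.  -129.4  204.5] [ 0.9 -0.3 -0.5] 12.65
```

View pics/e.png

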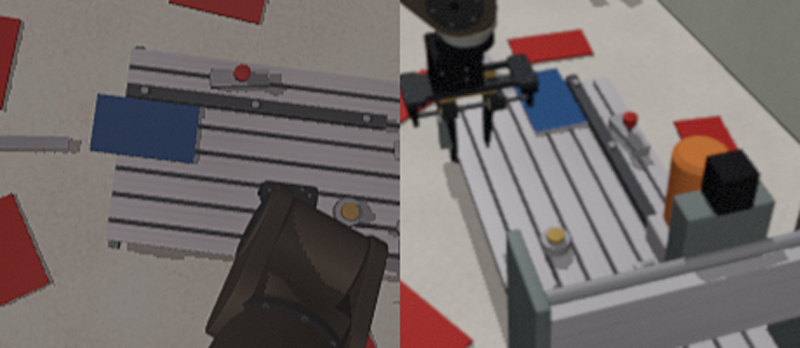

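```bash
python3 -c "
from workcell import arm
print(arm.finish_job())"
```

```text
the job is handed in; nothing more can be done
None
```

The plate is against the fence with its end about 40 mm past the open end of the bed, and I've handed the job in at about 12.7 s of robot time. No verdict was reported.

**What I did:** I pushed the plate sideways with two spread fingers until it squared up against the fence. At contact the wrist force reached about 19 N, against roughly 1 N for the rest of the push. I then pushed on its gantry-side end to slide it along the fence, backed off, lifted and moved clear.

**Last checks:**

| Check | Top camera | Side camera | Required |
|---|---|---|---|
| Angle to fence | 0.1° | 0.7° | below 1.15° |
| End past the bed | about 41–42 mm | about 37 mm | 30–50 mm |
| Plate centre across the bed (x) | 23.7 mm | 23.1 mm | above 21.5 mm |

- **Side camera:** the gripper partly hid the plate from it, so its figures are less reliable. An earlier wrist picture put the bed's end about 3 mm further in, which would make the top camera's figure about 44 mm.
- **Gap to the fence:** the plate centre should read 25 mm when flush, but the fence face itself measured about 1.7 mm low in the same frame. The 23.7 mm reading therefore agrees with full contact.
- **Puck, spanner, clamp and file:** the puck, clamp and the visible end of the file look unmoved in the last picture. The spanner was almost entirely out of that view; it looked unmoved in the picture before. I judged these by eye and did not measure them again.

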